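Clean the probe tweezers and hold them on the gap check studs

ROBOT

A 7-joint arm with a two-finger parallel gripper is mounted at the origin on a cart in front of the work surface, level with it; the furniture and walls round the work are solid. World frame = base frame: x ahead of the robot, y to its left, z up, the work surface at z = 0. Lengths are in m, angles in rad, forces in N, time in s.
With the tool pointing down it reaches from about 0.425 to 1.025 m from the base axis. Payload 9.4 kg.
Tool frame: the origin (TCP) lies midway between the tips of the shut fingers; the grasp point (between the pads) lies 19 mm behind it (ctrl.grasp_offset is the distance from the TCP to the grasp point, in m); z points along the fingers, y is the direction in which the jaws open and shut (so a half turn about z gives the same grasp; the last joint's range is limited). The gripper opens to 93 mm and grips with 3 to 60 N. Pads are 15 mm wide; open, the fingers measure 128 mm over their backs; the gripper's body (75 mm by 188 mm) begins 65 mm behind the grasp point.
Start: joints at [-1.344, 0.599, -0.003, 1.599, 0.002, 0.943, -0.08], TCP at [0.217, 0.692, 0.219] pointing down, gripper open.
Joint ranges: [-2.57, 2.57], [-0.35, 1.97], [-1.29, 1.29], [0.11, 2.56], [-1.05, 4.19], [0.11, 1.86], [-2.63, 2.63]. Speed limits (rad/s): [2.22, 2.22, 3.01, 3.01, 3.14, 3.14, 3.14].

INTERFACE

Orientations are given as a unit quaternion [x, y, z, w].
In Python, from workcell import ctrl gives the robot as it stands.
- The arm moves only by the shell command python3 -m handwheel 'ROWS' [FORCE]. ROWS is a JSON object of lists of equal length, an entry for each row: "fingers": the finger opening in mm, from 0 to 93; "linear": the shift along the tool's x, y, z in mm, a list of three; "rotation": the turn, a rotation vector about the tool's x, y, z in rad, a list of three. In form: {"fingers": [fingers, ...], "linear": [[x, y, z], ...], "rotation": [[rx, ry, rz], ...]}. A call has 1 to 20 rows; each row is the pose to reach, as a shift and turn from the pose commanded when the call began, along the tool's axes at that moment; what a row does not reach only later rows make up. A row lasts 1/8 s, in which the tool goes at most 62.5 mm and 10.7 degrees, less where a joint would pass 70% of its speed; a pose out of reach is approached as far as the arm can. A call with a gripper value outside its range is refused whole. The fingers move at their own pace and stop on an object; FORCE is the grip in N (left out, the last holds). Time passes only in rows, so rows that repeat a pose let the fingers close. It gives the time, the measured TCP pose, the force and the opening at its end, in the units of the state.
- ctrl.read_state(): the state, without advancing time (a new reading comes with each control period).
- ctrl.get_image(name): name is "scene" or "top" or "wrist"; returns a dict with "color" (400x640x3 uint8, blue, green, red), "depth" (400x640 float32, m along the optical axis (not along the pixel's ray), 0 where there is no reading), "fx", "fy", "cx", "cy" (pixels), "R" (3x3) and "t" (3): a world point X has camera coordinates R X + t. Camera axes: x right, y down, z forward; pixel columns grow to the right and rows downward; lengths in m; the calibration is good to about 2 mm. A picture is of the moment at which its call begins.
- ctrl.finish_job(): hands the job in, once; it reports no verdict.
Trained networks look in a picture, given as the dict that the camera call returned (one of the last four; its "shot" number tells which), for a name from the list of things; names that differ only in an ending like _2 or _b are one class to them, and where a whole thing is asked for, a point or a joint stands for the part that bears it (a point fixed in the world has none). Each returns a list of dicts, best first, with "confidence" (0 to 1); they miss things now and then, are a little off and sometimes report something else, mostly with a low value. They report only what shows in the picture. A call takes as long as a camera call.
- ctrl.search_frame(target, picture): "bbox" ([left, top, right, bottom] in pixels, round what is visible of it).
The state is a dict: "time_s": time; "joint_pos": joint angles; "qd": joint speeds; "effort": joint torques, N m; "eef_pos": TCP position; "tool_rot": TCP orientation; "contact_force": force on the tool from outside, world axes, zero at the start; "wrist_torque": the same for the moment, N m; "finger_gap": finger opening in m.
Only numpy, scipy, OpenCV 4.12 (cv2) and the standard library are available. Lean on these libraries where they do the work, as an engineer would, in place of code of your own. Each camera call takes 0.05 s, during which the arm holds its last target.

TASK

Take the sprung tweezers from the blue stand by their black finger pads, keep them upright, and clean both tips, side by side across the plate, in one steady stroke along the white ceramic plate from its green end to its red end, keeping the sprung plate pressed about half way down all along. Then squeeze the tweezers until the tips are as far apart as the two brass studs on the black check block and press one tip onto the middle of each stud, so that both studs sink about half way. Finish while still holding the tweezers there, gap and contact steady, and leave the other things on the table alone.

Things in the scene. Friction and masses are not known exactly. Their poses are not given: they have to be found in the camera images.
- tweezers: Sprung probe tweezers standing tips down in the stand: two steel arms, black finger pads, brass tips 5 mm thick, grey head on top. They close in parallel, as a parallel gripper does. 83 mm tall, 90 g (varies). Origin: at tip level, midway between the tips when open; z up to the head, y the closing line (fixed arm at -y, sliding arm at +y). Stand them with y along the studs or across the plate.
- slide_arm (a joint): squeeze of the tweezers in m: 0 open (tip centres 24 mm apart), 0.010 at the marked gap (tip centres 14 mm apart), 0.014 stop (10 mm apart). Spring 1 N per mm: 10 N at the marked gap, 14 N at the stop; opens again by itself as the grip opens.
- tip_fixed (a point): centre of the lower end of the brass tip on the fixed arm (-y side)
- tip_sliding (a point): centre of the lower end of the brass tip on the sliding arm (+y side)
- pad_fixed (a point): middle of the flat outer face of the fixed arm's black pad, 51 mm above the tips; pad 17 mm wide, 37 to 65 mm above the tips. Nothing stands out past the pads' outer faces, so the tweezers can be taken from above with a finger outside each pad. In the stand keep fingertips at least 26 mm above the tips
- pad_sliding (a point): the same for the sliding arm. Width over the two pads: 44 mm open, 34 mm at the marked gap, 30 mm fully closed (a firm stop: there they can be gripped with 20 N or more, as is best for the stroke)
- stand: blue block fixed to the table, 50x66x32 mm on a black 58x74 mm foot, with an upright pocket 13 mm (x) by 38 mm (y), 22 mm deep, in which the tweezers stand with their tips 10 mm above the table. Origin: centre of underside; the tweezers' y lies along its y.
- cleaner: grey tray fixed to the table, 104x60x22 mm (with end lugs 128 mm long), holding the cleaning plate; origin centre of underside, x along its length towards the red end.
- plate (a joint): how far the white ceramic cleaning plate has sunk, in m: 0 at rest (its top is 34 mm above the table), 0.010 at the bottom. Spring: about 0.8 N to start, then 0.8 N per mm; about 5 N at half travel.
- plate_mid (a point): centre of the ceramic plate's top (plate 92 mm long in x, 48 mm wide in y, slippery); moves with the plate; x points from the green end to the red end
- plate_green (a point): point on the plate's top centre line near the green-banded end, 28 mm from the middle: the start of the stroke
- plate_red (a point): point on the plate's top centre line near the red-banded end, 28 mm from the middle: the finish of the stroke
- check_block: black block with two yellow stripes, fixed to the table, 70x70x22 mm, with two sprung brass studs in its middle; origin centre of underside; the studs lie on its y axis, 7 mm either side of the centre.
- stud_l_top (a point): centre of the flat top of the brass stud at the block's +y side, 10 mm across, 34 mm above the table at rest; moves with the stud
- stud_r_top (a point): the same for the stud at the block's -y side; the studs are 14 mm apart, centre to centre: the marked gap
- stud_l (a joint): how far the +y stud has been pressed, in m: 0 at rest, 0.008 bottom; about 0.4 N to start, then 0.5 N per mm (2.5 N at half travel)
- stud_r (a joint): the same for the -y stud
- timer: bystander: white bench timer, 58x66x19 mm, lying; origin centre of underside
- dish: bystander: closed petri dish with pale medium, 90 mm across, 15 high; origin centre of underside
- jar: bystander: glass jar with white cap, 48 mm across, 62 high; origin centre of underside
- blue_bottle: bystander: small bottle with dark blue cap, 30 mm across, 55 high; origin centre of underside
- mortar_1: bystander: white mortar, 94 mm across, 55 high; origin centre of underside
- vial_black: bystander: vial with black cap, 25 mm across, 48 high; origin centre of underside

How it is judged:
On the way, in this order (a step that is already met when the one before it is completed fails the run):
1. tweezers lifted out of their stand (z of tweezers in the frame of stand above 0.045 m and contact force between the fingers and tweezers above 2 N), for 0.1 s.
2. tips pressed lightly on the ceramic plate at the green end, plate sunk 1.5 to 8 mm (x of tip_fixed in the frame of plate_mid between -0.036 and -0.02 m and value of joint plate between 0.0015 and 0.008 m and contact force between tweezers and plate above 0.5 N and angle between tweezers's own z axis and vertical below 0.3 rad and z of each of tip_fixed, tip_sliding in the frame of plate_mid below 0.002 m and y of tip_fixed in the frame of plate_mid between -0.024 and 0.024 m and y of tip_sliding in the frame of plate_mid between -0.024 and 0.024 m and contact force between the fingers and tweezers above 2 N).
3. tips pressed lightly on the ceramic plate a quarter of the way, plate sunk 1.5 to 8 mm (x of tip_fixed in the frame of plate_mid between -0.017 and -0.009 m and value of joint plate between 0.0015 and 0.008 m and contact force between tweezers and plate above 0.5 N and angle between tweezers's own z axis and vertical below 0.3 rad and z of each of tip_fixed, tip_sliding in the frame of plate_mid below 0.002 m and y of tip_fixed in the frame of plate_mid between -0.024 and 0.024 m and y of tip_sliding in the frame of plate_mid between -0.024 and 0.024 m and contact force between the fingers and tweezers above 2 N).
4. tips pressed lightly on the ceramic plate at the middle, plate sunk 1.5 to 8 mm (x of tip_fixed in the frame of plate_mid between -0.004 and 0.004 m and value of joint plate between 0.0015 and 0.008 m and contact force between tweezers and plate above 0.5 N and angle between tweezers's own z axis and vertical below 0.3 rad and z of each of tip_fixed, tip_sliding in the frame of plate_mid below 0.002 m and y of tip_fixed in the frame of plate_mid between -0.024 and 0.024 m and y of tip_sliding in the frame of plate_mid between -0.024 and 0.024 m and contact force between the fingers and tweezers above 2 N).
5. tips pressed lightly on the ceramic plate three quarters of the way, plate sunk 1.5 to 8 mm (x of tip_fixed in the frame of plate_mid between 0.009 and 0.017 m and value of joint plate between 0.0015 and 0.008 m and contact force between tweezers and plate above 0.5 N and angle between tweezers's own z axis and vertical below 0.3 rad and z of each of tip_fixed, tip_sliding in the frame of plate_mid below 0.002 m and y of tip_fixed in the frame of plate_mid between -0.024 and 0.024 m and y of tip_sliding in the frame of plate_mid between -0.024 and 0.024 m and contact force between the fingers and tweezers above 2 N).
6. tips pressed lightly on the ceramic plate at the red end, plate sunk 1.5 to 8 mm (x of tip_fixed in the frame of plate_mid between 0.02 and 0.036 m and value of joint plate between 0.0015 and 0.008 m and contact force between tweezers and plate above 0.5 N and angle between tweezers's own z axis and vertical below 0.3 rad and z of each of tip_fixed, tip_sliding in the frame of plate_mid below 0.002 m and y of tip_fixed in the frame of plate_mid between -0.024 and 0.024 m and y of tip_sliding in the frame of plate_mid between -0.024 and 0.024 m and contact force between the fingers and tweezers above 2 N).
At the end, for the whole second after the job is handed in: Tweezers still held in the fingers (over 2 N), upright within 0.15 rad and still; one brass tip on each stud, each within 3.5 mm of its stud's centre; tip centres 12 to 16 mm apart and not changing; both studs pressed down 1.2 to 7.2 mm (value of joint stud_l between 0.0012 and 0.0072 m and value of joint stud_r between 0.0012 and 0.0072 m and distance between tip_fixed and tip_sliding between 0.012 and 0.016 m and ((horizontal distance between tip_fixed and stud_l_top below 0.0035 m and horizontal distance between tip_sliding and stud_r_top below 0.0035 m) or (horizontal distance between tip_fixed and stud_r_top below 0.0035 m and horizontal distance between tip_sliding and stud_l_top below 0.0035 m)) and velocity of joint slide_arm between -0.005 and 0.005 m/s and linear speed of tweezers below 0.01 m/s and angle between tweezers's own z axis and vertical below 0.15 rad and contact force between tweezers and check_block above 0.8 N and contact force between the fingers and tweezers above 2 N); the arm keeps its last pose, push and grip.
It fails at once if the timer, dish, jar, bottle, mortar or vial standing by is pushed more than 20 mm (distance of any of timer, dish, jar, blue_bottle, mortar_1, vial_black from where it was at the start of the episode above 0.02 m).
It fails at once if the tweezers are tipped over or dropped (angle between tweezers's own z axis and vertical above 0.7 rad).
It also fails if it takes over 58 s, if anything falls off the work surface, if the arm or the gripper's body presses on something with over 40 N, if the wrist force passes 120 N, or if a joint passes its speed limit or range.

## Working session

There is one attempt and no reset: what is moved stays moved. The work goes in short steps, Python scripts to look and compute and a shell command to move; the robot and the scene stay as the last step left them, time stands still between calls to the robot, and variables do not carry over. Pictures are saved under pics/ and viewed, and the job is handed in when it is done.

```bash
ls; mkdir -p pics; python3 - <<'E'
from workcell import ctrl
import cv2
s=ctrl.read_state(); print(s['time_s'],s['eef_pos'],s['tool_rot'],s['finger_gap'],s['contact_force'])
for n in ('scene','top','wrist'):
    p=ctrl.get_image(n); cv2.imwrite(f'pics/a_{n}.png',p['color'])
    print(n,p['shot'],p['fx'],p['cx'],p['cy'],p['R'].round(3).tolist(),p['t'].round(3).tolist())
E
```

```text
pics
0.0 [0.21671442 0.69136169 0.21778311] [ 1.51250466e-01  9.88495183e-01 -7.52713703e-04 -5.55357711e-05] 0.09288013340984648 [-1.4218693  -0.51569587  0.24626083]
scene 1 477.12424631577153 314.1945912371807 204.04854204436788 [[0.534, -0.845, 0.002], [-0.428, -0.273, -0.862], [0.729, 0.459, -0.508]] [-0.257, 0.334, 1.139]
top 2 444.85443581647854 328.50373738389817 194.28624842009708 [[0.009, -1.0, -0.013], [-0.995, -0.007, -0.098], [0.098, 0.014, -0.995]] [0.072, 0.563, 1.459]
wrist 3 325.2924509261831 313.46629587224817 200.2937922459951 [[0.299, 0.954, -0.003], [0.914, -0.285, 0.288], [0.274, -0.088, -0.958]] [-0.723, -0.034, 0.393]
```

View pics/a_top.png

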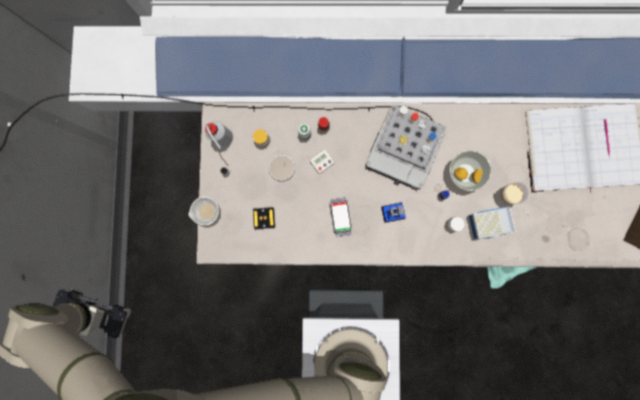

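View pics/a_scene.png

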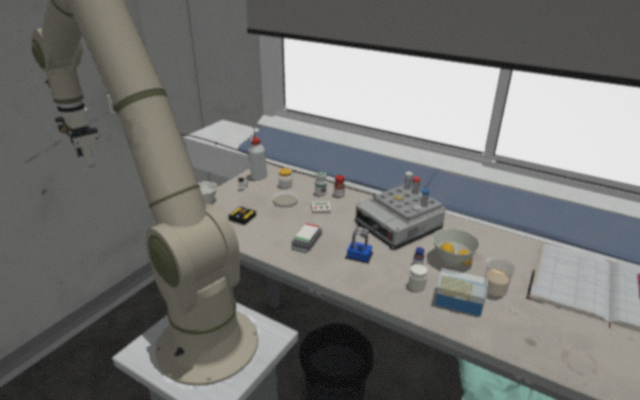

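View pics/a_wrist.png

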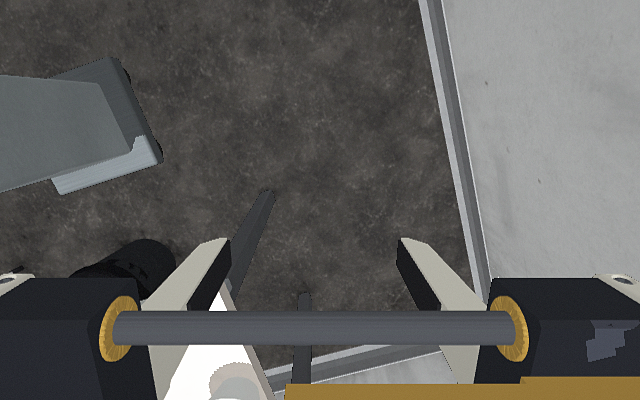

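```bash
cat > h.py <<'E'
from workcell import ctrl
import cv2, numpy as np
from scipy.spatial.transform import Rotation as Ro
def world(p,u,v,z=None,d=None):
    ray=np.array([(u-p['cx'])/p['fx'],(v-p['cy'])/p['fy'],1.])
    C=-p['R'].T@p['t']; r=p['R'].T@ray
    if z is not None: return C+r*(z-C[2])/r[2]
    return C+r*d
def proj(p,X):
    X=np.atleast_2d(X); c=X@p['R'].T+p['t']
    return np.c_[c[:,0]/c[:,2]*p['fx']+p['cx'],c[:,1]/c[:,2]*p['fy']+p['cy']]
E
python3 - <<'E'
from h import *
p=ctrl.get_image('top')
c=p['color'][180:250,230:430]; cv2.imwrite('pics/b_top.png',cv2.resize(c,None,fx=4,fy=4,interpolation=cv2.INTER_CUBIC))
for n,(u,v) in dict(stand=(394,212),clean=(341,217),check=(264,218),greenend=(338,203),redend=(344,232)).items():
    d=p['depth'][v,u]; print(n,d,world(p,u,v,d=d).round(3),world(p,u,v,z=.034).round(3))
for n in ('stand','cleaner','check_block','tweezers','timer','dish','jar','blue_bottle','mortar_1','vial_black'):
    r=ctrl.search_frame(n,p)[:2]
    for b in r:
        x=b['bbox']; print(n,round(b['confidence'],2),np.round(x,1),world(p,(x[0]+x[2])/2,(x[1]+x[3])/2,z=.03).round(3))
print(ctrl.read_state()['time_s'])
E
```

```text
stand 1.4931 [ 0.506 -0.144  0.013] [ 0.505 -0.141  0.034]
clean 1.4707294 [0.486 0.034 0.036] [0.487 0.034 0.034]
check 1.4722842 [0.481 0.289 0.038] [0.481 0.289 0.034]
greenend 1.480136 [0.533 0.044 0.032] [0.533 0.044 0.034]
redend 1.4986659 [0.438 0.023 0.003] [0.437 0.024 0.034]
stand 0.64 [381.4 201.4 405.  223.7] [ 0.503 -0.139  0.03 ]
stand 0.54 [388.2 209.3 398.9 214.8] [ 0.505 -0.14   0.03 ]
cleaner 0.89 [331.  197.2 351.  237.3] [0.486 0.034 0.03 ]
cleaner 0.7 [388.7 207.  404.7 215.2] [ 0.508 -0.151  0.03 ]
check_block 0.96 [251.2 207.8 277.1 231.7] [0.476 0.289 0.03 ]
check_block 0.7 [332.7 201.5 349.2 230.9] [0.489 0.034 0.03 ]
tweezers 0.23 [328.7 196.9 352.1 238.1] [0.485 0.036 0.03 ]
tweezers 0.17 [434.1 193.3 450.9 198.2] [ 0.56  -0.303  0.03 ]
timer 0.81 [311.1 148.4 334.3 172.2] [0.677 0.096 0.03 ]
timer 0.53 [378.7 202.3 402.4 222.5] [ 0.503 -0.131  0.03 ]
dish 0.64 [268.2 152.8 295.2 181.1] [0.653 0.234 0.03 ]
dish 0.56 [385.5 204.4 403.5 214.1] [ 0.514 -0.144  0.03 ]
jar 0.52 [443.2 216.  464.  233. ] [ 0.465 -0.338  0.03 ]
blue_bottle 0.45 [433.8 191.8 450.8 200.1] [ 0.559 -0.303  0.03 ]
mortar_1 0.73 [192.9 199.8 218.6 218.9] [0.509 0.485 0.03 ]
vial_black 0.48 [221.4 170.3 230.4 176.2] [0.631 0.422 0.03 ]
0.7
```

View pics/b_top.png

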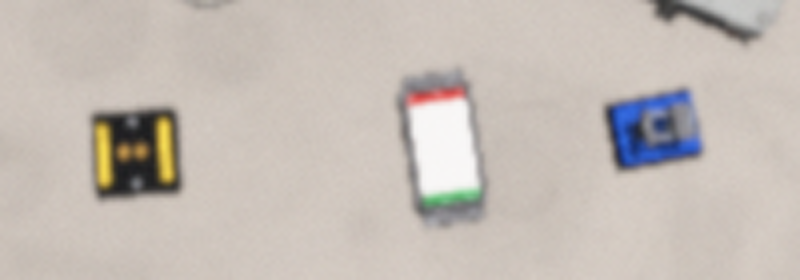

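```bash
cat >> h.py <<'E'
def tool(s=None):
    s=s or ctrl.read_state(); return np.array(s['eef_pos']),Ro.from_quat(s['tool_rot'])
def down(yaw):  # tool y axis line at angle pi/2+yaw, z down; x = -(cos,sin)
    y=np.array([-np.sin(yaw),np.cos(yaw),0]); z=np.array([0,0,-1.]); x=np.cross(y,z)
    return Ro.from_matrix(np.c_[x,y,z])
def rows(pos,yaw,P=None,R=None):
    if P is None: P,R=tool()
    D=down(yaw); D2=down(yaw+np.pi)
    r=[(R.inv()*d).as_rotvec() for d in (D,D2)]; r=min(r,key=np.linalg.norm)
    print('lin mm',(R.inv().apply(np.array(pos)-P)*1000).round(1),'rot',r.round(4),'nrm',np.linalg.norm(r).round(3))
def deltas():
    P,R=tool(); print('P',P.round(4),'yaw axes x',R.as_matrix()[:,0].round(3),'z',R.as_matrix()[:,2].round(4))
E
python3 - <<'E'
from h import *
p=ctrl.get_image('wrist')
P,R=tool(); C=-p['R'].T@p['t']
print('cam in tool',R.inv().apply(C-P).round(4)); print('cam axes in tool cols',(R.inv().as_matrix()@p['R'].T).round(3).tolist())
deltas()
for X in ([.45,.3,.3],[.44,-.1,.26]):
    rows(X,0.13)
E
```

```text
cam in tool [ 0.0808 -0.0004 -0.1663]
cam axes in tool cols [[0.001, -0.958, -0.287], [1.0, 0.001, -0.001], [0.001, -0.287, 0.958]]
P [0.2168 0.6918 0.2187] yaw axes x [-0.954  0.299 -0.   ] z [ 0.e+00  1.e-04 -1.e+00]
lin mm [-339.7 -304.1  -81.4] rot [ 1.000e-04  0.000e+00 -4.337e-01] nrm 0.434
lin mm [-449.8 -688.8  -41.4] rot [ 1.000e-04  0.000e+00 -4.337e-01] nrm 0.434
```

```bash
python3 -m handwheel '{"fingers":[93,93,93,93,93,93,93,93,93,93],"linear":[[-50,-30,-20],[-90,-70,-40],[-130,-110,-60],[-180,-150,-70],[-220,-190,-80],[-260,-230,-80],[-300,-270,-80],[-335,-300,-80],[-343,-313,-80],[-343,-313,-80]],"rotation":[[0,0,-0.05],[0,0,-0.1],[0,0,-0.15],[0,0,-0.2],[0,0,-0.25],[0,0,-0.3],[0,0,-0.35],[0,0,-0.4],[0,0,-0.43],[0,0,-0.43]]}'
python3 - <<'E'
from h import *
deltas()
p=ctrl.get_image('wrist'); cv2.imwrite('pics/c1.png',p['color']); np.save('c1.npy',p,allow_pickle=True)
rows([.46,.034,.27],.13)
E
```

```text
time_s: 2.0
eef_pos: [0.4511, 0.2893, 0.2989]
tool_rot: [-0.062, 0.998, -0.0, 0.0]
contact_force: [-0.4, -1.1, -0.1]
finger_gap: 0.093
P [0.4511 0.2893 0.2989] yaw axes x [-0.992 -0.123 -0.   ] z [ 4.e-04  0.e+00 -1.e+00]
lin mm [  22.6 -255.8   28.7] rot [ 0.0005  0.0004 -0.0053] nrm 0.005
```

View pics/c1.png

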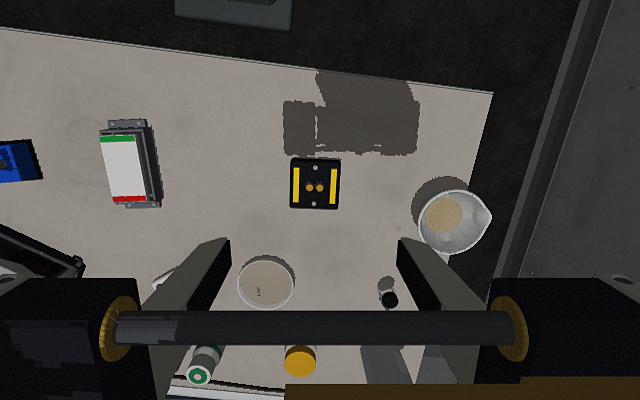

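The wrist view shows the check block at (315,184) with the studs at about (309,187) and (320,187), and the cleaner at (130,165) with its green end towards the robot. The dish is at (266,283) and the mortar at (450,222).

```bash
python3 -m handwheel '{"fingers":[93,93,93,93,93,93,93],"linear":[[5,-55,7],[10,-110,14],[15,-170,20],[20,-220,26],[22,-248,29],[22,-256,29],[22,-256,29]],"rotation":[[0,0,0],[0,0,0],[0,0,0],[0,0,0],[0,0,0],[0,0,0],[0,0,0]]}'
python3 - <<'E'
from h import *
deltas()
p=ctrl.get_image('wrist'); cv2.imwrite('pics/c2.png',p['color']); np.save('c2.npy',p,allow_pickle=True)
rows([.465,-.14,.25],.13)
E
```

```text
time_s: 2.92
eef_pos: [0.4613, 0.0351, 0.2698]
tool_rot: [-0.063, 0.998, 0.0, 0.0]
contact_force: [-0.4, 0.4, -0.1]
finger_gap: 0.0929
P [0.4613 0.0351 0.2698] yaw axes x [-0.992 -0.127 -0.   ] z [ 4.e-04  5.e-04 -1.e+00]
lin mm [  18.7 -174.6   19.7] rot [ 0.0005  0.0004 -0.0021] nrm 0.002
```

View pics/c2.png

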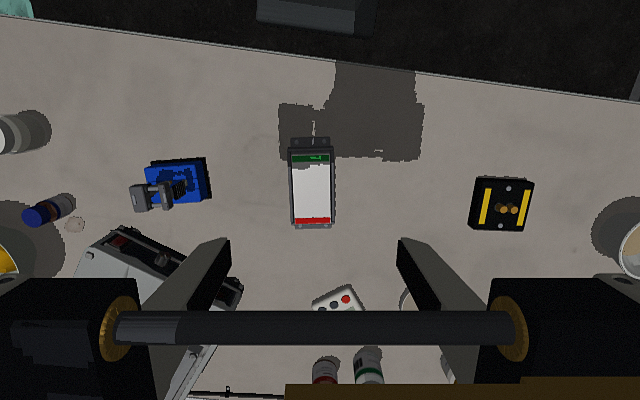

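The plate is at (312,190), with the green end at row 157 and the red end at row 221. The stand is at (178,183), and a rack device sits behind it at (150,270).

```bash
python3 -m handwheel '{"fingers":[93,93,93,93,93],"linear":[[6,-58,7],[12,-115,14],[18,-165,18],[19,-175,20],[19,-175,20]],"rotation":[[0,0,0],[0,0,0],[0,0,0],[0,0,0],[0,0,0]]}'
python3 - <<'E'
from h import *
deltas()
p=ctrl.get_image('wrist'); cv2.imwrite('pics/c3.png',p['color']); np.save('c3.npy',p,allow_pickle=True)
cv2.imwrite('pics/c3z.png',cv2.resize(p['color'][130:260,220:400],None,fx=4,fy=4,interpolation=cv2.INTER_CUBIC))
E
```

```text
time_s: 3.6
eef_pos: [0.4646, -0.1411, 0.2495]
tool_rot: [-0.063, 0.998, 0.0, -0.0]
contact_force: [-0.3, 0.3, 0.8]
finger_gap: 0.093
P [ 0.4646 -0.1411  0.2495] yaw axes x [-0.992 -0.126  0.   ] z [-3.e-04  5.e-04 -1.e+00]
```

View pics/c3.png

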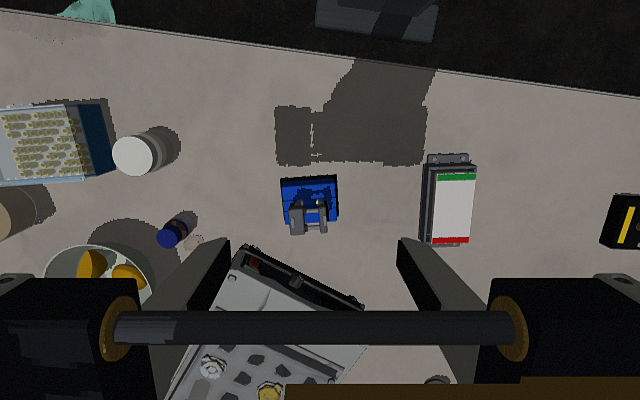

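View pics/c3z.png

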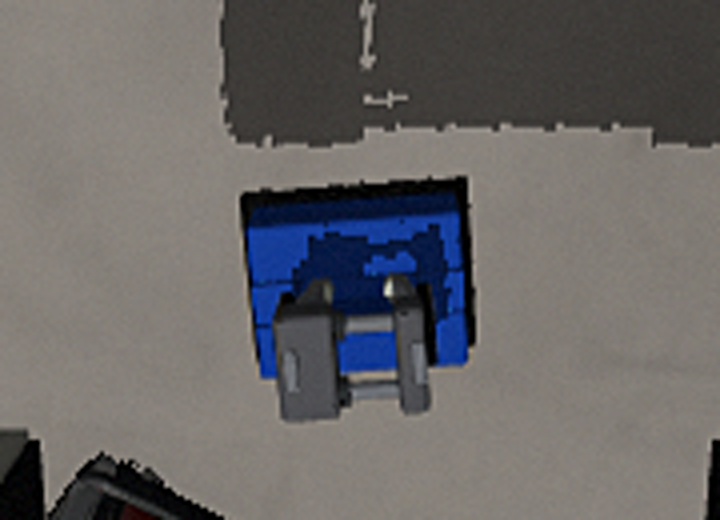

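The stand is at about (310,200). The tweezers' heads are at (297,222) and (323,220), with rods between them. I'll fit poses from the depth clouds of the views.

```bash
cat >> h.py <<'E'
def cloud(p):
    v,u=np.mgrid[0:400,0:640]; d=p['depth']
    c=np.stack([(u-p['cx'])/p['fx']*d,(v-p['cy'])/p['fy']*d,d],-1)
    W=(c-p['t'])@p['R']; W[d<=0]=np.nan; return W
def load(f): return np.load(f,allow_pickle=True).item()
E
cat > fit.py <<'E'
from h import *
def rect(W,m):
    (cx,cy),(w,h),a=cv2.minAreaRect((W[m][:,:2]*1000).astype(np.float32)); return f'c=({cx:.1f},{cy:.1f}) wh=({w:.1f},{h:.1f}) a={a:.1f} n={m.sum()} z={np.median(W[m][:,2])*1000:.1f}'
def near(W,x,y,r): return (np.hypot(W[...,0]-x,W[...,1]-y)<r)
import sys
for f in sys.argv[1:]:
    p=load(f); W=cloud(p); hsv=cv2.cvtColor(p['color'],cv2.COLOR_BGR2HSV); H,S,V=cv2.split(hsv); z=W[...,2]
    print(f,'table z',[round(float(np.nanmedian(z[near(W,x,y,.02)]))*1000,1) if near(W,x,y,.02).sum()>20 else None for x,y in ((.45,-.06),(.46,.15),(.5,.38))])
    def go(n,m):
        if m.sum()>8: print(' ',n,rect(W,m))
    blue=(H>105)&(H<130)&(S>150)
    go('stand top',near(W,.503,-.14,.07)&blue&(z>.028)&(z<.037))
    t=near(W,.503,-.14,.07)
    for a,b in ((.085,.1),(.05,.08)): go(f'tweez {a}',t&(z>a)&(z<b))
    q=near(W,.487,.034,.09)
    go('plate',q&(z>.0295)&(z<.04)); 
    go('green',q&(z>.0295)&(z<.04)&(H>45)&(H<85)&(S>100)); go('red',q&(z>.0295)&(z<.04)&((H<8)|(H>172))&(S>120))
    k=near(W,.478,.289,.06)
    go('block',k&(z>.015)&(z<.027)); go('studs',k&(z>.029)&(z<.04))
E
python3 fit.py c1.npy c2.npy c3.npy
```

```text
c1.npy table z [0.6, 0.2, -0.1]
  stand top c=(500.1,-121.9) wh=(50.7,30.3) a=6.4 n=616 z=32.6
  plate c=(487.5,35.5) wh=(92.2,49.7) a=9.1 n=2523 z=34.7
  green c=(446.9,28.6) wh=(7.7,46.2) a=9.2 n=201 z=35.0
  red c=(528.2,41.8) wh=(8.4,46.0) a=9.0 n=187 z=35.0
  block c=(481.1,293.3) wh=(70.6,70.0) a=4.7 n=2303 z=22.3
  studs c=(480.7,293.1) wh=(9.5,22.3) a=2.6 n=89 z=34.0
c2.npy table z [1.0, -0.1, -0.4]
  stand top c=(503.4,-141.2) wh=(49.3,65.5) a=11.7 n=1251 z=32.3
  tweez 0.085 c=(503.9,-142.3) wh=(30.3,40.5) a=11.0 n=839 z=92.8
  tweez 0.05 c=(503.6,-140.3) wh=(17.0,42.1) a=11.7 n=245 z=64.8
  plate c=(487.5,35.0) wh=(92.7,48.1) a=9.0 n=2622 z=34.3
  green c=(446.8,28.4) wh=(7.7,44.8) a=8.7 n=221 z=34.5
  red c=(528.1,41.2) wh=(9.1,45.0) a=10.1 n=205 z=34.7
  block c=(480.8,292.6) wh=(70.3,70.9) a=4.3 n=2567 z=21.8
  studs c=(481.0,292.8) wh=(9.7,23.3) a=3.4 n=119 z=33.6
c3.npy table z [0.0, -0.4, None]
  stand top c=(503.3,-142.1) wh=(49.3,66.0) a=11.4 n=1244 z=32.1
  tweez 0.085 c=(503.6,-143.0) wh=(29.9,40.0) a=11.1 n=778 z=92.8
  tweez 0.05 c=(496.1,-141.2) wh=(46.4,16.3) a=80.9 n=72 z=73.5
  plate c=(487.2,35.0) wh=(92.8,49.2) a=8.9 n=2835 z=34.1
  green c=(446.5,28.3) wh=(7.8,46.0) a=9.7 n=231 z=34.4
  red c=(527.7,41.7) wh=(8.8,46.1) a=9.4 n=214 z=34.5
  block c=(481.7,275.9) wh=(70.0,40.0) a=5.4 n=1308 z=21.4
```

```bash
python3 - <<'E'
from h import *
rows([.5036,-.1423,.12],.197)
rows([.5036,-.1423,.042],.197)
E
```

```text
lin mm [-38.4  -7.  129.6] rot [ 0.0007  0.     -0.0689] nrm 0.069
lin mm [-38.4  -7.1 207.6] rot [ 0.0007  0.     -0.0689] nrm 0.069
```

```bash
python3 -m handwheel '{"fingers":[93,93,93,93,93,93],"linear":[[-20,-4,45],[-38,-7,90],[-38.4,-7,125],[-38.4,-7,130],[-38.4,-7,130],[-38.4,-7,130]],"rotation":[[0,0,-0.035],[0,0,-0.07],[0,0,-0.07],[0,0,-0.07],[0,0,-0.07],[0,0,-0.07]]}'
python3 - <<'E'
from h import *
deltas()
p=ctrl.get_image('wrist'); cv2.imwrite('pics/d1.png',p['color'])
q=ctrl.get_image('scene'); cv2.imwrite('pics/d2.png',cv2.resize(q['color'][180:300,300:460],None,fx=4,fy=4,interpolation=cv2.INTER_CUBIC))
rows([.5036,-.1423,.042],.197)
E
```

```text
time_s: 4.4
eef_pos: [0.5039, -0.144, 0.1212]
tool_rot: [-0.098, 0.995, -0.0, 0.001]
contact_force: [0.1, 0.7, -0.6]
finger_gap: 0.093
P [ 0.5039 -0.144   0.1212] yaw axes x [-0.981 -0.195 -0.002] z [ 2.3e-03 -3.0e-04 -1.0e+00]
lin mm [-0.   2.1 79. ] rot [-0.0008  0.0023 -0.0007] nrm 0.003
```

View pics/d1.png

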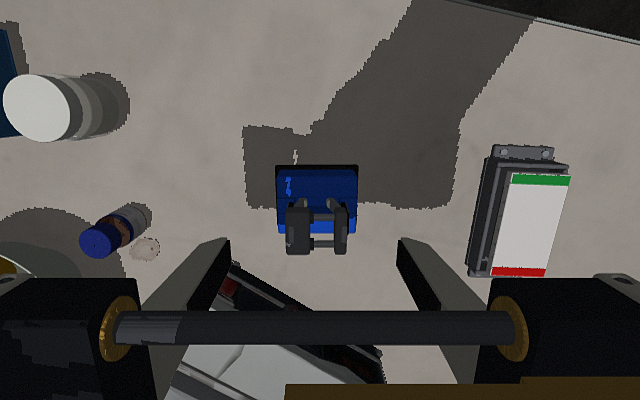

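View pics/d2.png

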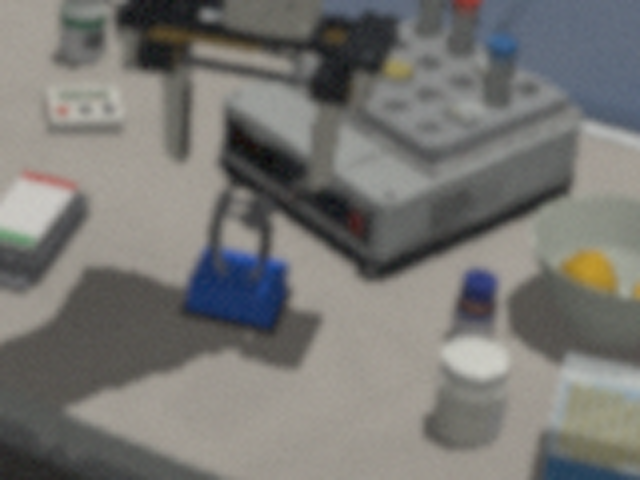

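The heads are centred at about (317,230), where I predict (313,234) for a point directly under the TCP, and both fingers are clear of the heads. In the scene view the fingers straddle the tweezers. I'll refit from this closer view.

```bash
python3 - <<'E'
from h import *
P,R=tool(); p=ctrl.get_image('wrist'); np.save('c4.npy',p,allow_pickle=True)
W=cloud(p); z=W[...,2]
m=(np.hypot(W[...,0]-.503,W[...,1]+.142)<.04)&(z>.085)&(z<.1)
T=R.inv().apply(W[m]-P)*1000
print('head in tool x',np.percentile(T[:,0],[1,50,99]).round(1),'y',np.percentile(T[:,1],[1,50,99]).round(1),'z',np.median(T[:,2]).round(1))
deltas(); rows([.5036,-.1423,.042],.197)
E
python3 fit.py c4.npy
```

```text
head in tool x [-14.5   1.8  14.6] y [-18.1  -3.6  21.2] z 28.3
P [ 0.5036 -0.1443  0.1208] yaw axes x [-0.981 -0.195 -0.002] z [ 2.e-03 -3.e-04 -1.e+00]
lin mm [-0.2  2.1 78.8] rot [-0.0006  0.0019 -0.0008] nrm 0.002
c4.npy table z [0.5, -0.4, None]
  stand top c=(503.1,-141.9) wh=(48.9,66.0) a=11.8 n=2691 z=32.1
  tweez 0.085 c=(503.6,-142.7) wh=(30.2,40.1) a=11.8 n=2119 z=92.7
  tweez 0.05 c=(496.1,-141.4) wh=(46.1,15.0) a=83.5 n=120 z=58.2
  plate c=(487.3,35.2) wh=(92.5,49.8) a=9.1 n=6264 z=34.0
  green c=(446.6,28.7) wh=(7.9,47.6) a=8.8 n=544 z=34.4
  red c=(527.5,41.9) wh=(9.4,46.8) a=9.2 n=455 z=34.3
```

```bash
python3 -m handwheel '{"fingers":[93,93,93,93,93,93],"linear":[[0,2,20],[0,2,45],[0,2,65],[0,2,76],[0,2,79],[0,2,79]],"rotation":[[0,0,0],[0,0,0],[0,0,0],[0,0,0],[0,0,0],[0,0,0]]}'
python3 - <<'E'
from h import *
deltas()
p=ctrl.get_image('wrist'); cv2.imwrite('pics/e1.png',p['color'])
E
```

```text
time_s: 5.3
eef_pos: [0.503, -0.1425, 0.041]
tool_rot: [-0.098, 0.995, -0.0, 0.0]
contact_force: [0.2, -0.5, 0.1]
finger_gap: 0.0927
P [ 0.503  -0.1425  0.041 ] yaw axes x [-0.981 -0.195 -0.001] z [ 5.e-04 -1.e-04 -1.e+00]
```

View pics/e1.png

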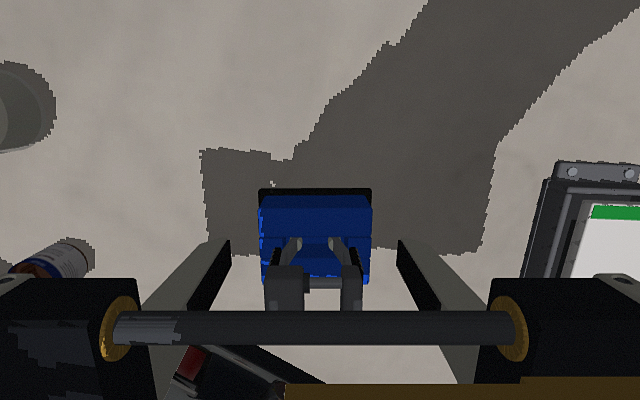

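The tweezers at (313,290) are centred between the open fingers, so I'm closing.

```bash
python3 -m handwheel '{"fingers":[50,42,36,32,28,24,20,20],"linear":[[0,0,0],[0,0,0],[0,0,0],[0,0,0],[0,0,0],[0,0,0],[0,0,0],[0,0,0]],"rotation":[[0,0,0],[0,0,0],[0,0,0],[0,0,0],[0,0,0],[0,0,0],[0,0,0],[0,0,0]]}' 25
python3 - <<'E'
from h import *
deltas()
print(ctrl.read_state()['finger_gap'],ctrl.read_state()['contact_force'])
E
```

```text
time_s: 6.35
eef_pos: [0.5028, -0.1424, 0.0407]
tool_rot: [-0.098, 0.995, -0.0, 0.0]
contact_force: [0.2, -0.5, 0.2]
finger_gap: 0.0294
P [ 0.5028 -0.1424  0.0407] yaw axes x [-0.981 -0.195 -0.   ] z [ 2.e-04 -1.e-04 -1.e+00]
0.029367021316290678 [ 0.24635713 -0.47544246  0.23842316]
```

```bash
python3 -m handwheel '{"fingers":[20,20,20,20,20,20],"linear":[[0,0,-10],[0,0,-30],[0,0,-50],[0,0,-70],[0,0,-80],[0,0,-80]],"rotation":[[0,0,0],[0,0,0],[0,0,0],[0,0,0],[0,0,0],[0,0,0]]}' 25
python3 - <<'E'
from h import *
deltas()
s=ctrl.read_state();print(s['finger_gap'],s['contact_force'])
p=ctrl.get_image('wrist'); cv2.imwrite('pics/f1.png',p['color']); np.save('f1.npy',p,allow_pickle=True)
q=ctrl.get_image('scene'); cv2.imwrite('pics/f2.png',cv2.resize(q['color'][160:280,300:460],None,fx=4,fy=4,interpolation=cv2.INTER_CUBIC))
c=np.array([.4873,.0351]);a=np.array([np.cos(.158),np.sin(.158)])
for d in (-.028,.028): print((c+d*a).round(4))
rows([*(c-.028*a),.1],.158)
E
```

```text
time_s: 7.1
eef_pos: [0.503, -0.1423, 0.1213]
tool_rot: [-0.098, 0.995, -0.0, 0.001]
contact_force: [0.2, 0.0, -1.1]
finger_gap: 0.0294
P [ 0.503  -0.1423  0.1213] yaw axes x [-0.981 -0.195 -0.001] z [ 1.3e-03 -2.0e-04 -1.0e+00]
0.029405833660713247 [ 0.17157034  0.04115584 -1.06318569]
[0.4596 0.0307]
[0.515  0.0395]
lin mm [  8.3 178.   20.4] rot [ 0.0002 -0.0004  0.0383] nrm 0.038
```

View pics/f1.png

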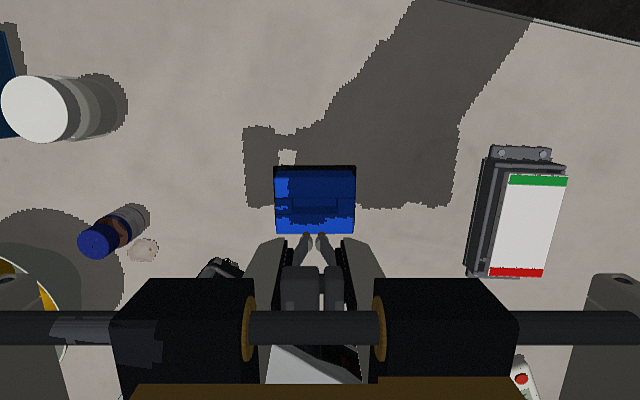

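View pics/f2.png

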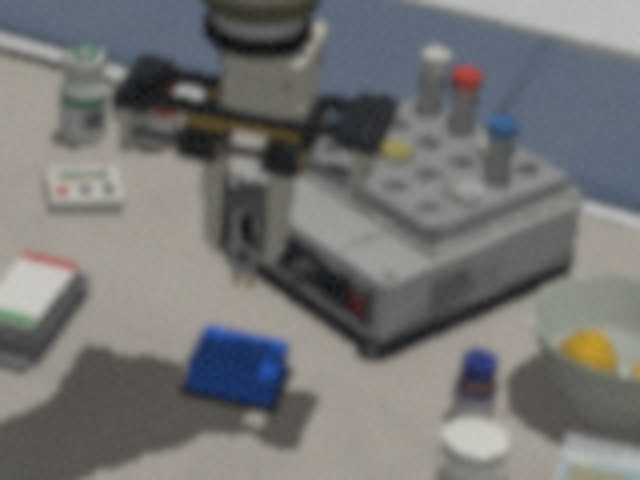

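The tweezers are held upright with the stand empty. The tips are at (305,236) and (321,236) in the wrist view. I'll check the tips in the tool frame.

```bash
cat >> h.py <<'E'
def tips(p,P,R):
    W=cloud(p); T=R.inv().apply((W-P).reshape(-1,3)).reshape(W.shape)*1000
    m=(abs(T[...,0])<25)&(abs(T[...,1])<25)&(T[...,2]>12)&(T[...,2]<36)
    t=T[m]; print('n',len(t),'zmax',np.percentile(t[:,2],[50,90,97,100]).round(1))
    lo=t[t[:,2]>np.percentile(t[:,2],97)-6]
    for sg in (-1,1):
        a=lo[lo[:,1]*sg>0]
        if len(a): print(sg,'n',len(a),'x',np.percentile(a[:,0],[5,50,95]).round(1),'y',np.percentile(a[:,1],[5,50,95]).round(1),'zmax',a[:,2].max().round(1))
E
python3 - <<'E'
from h import *
P,R=tool(); tips(load('f1.npy'),P,R)
E
```

```text
n 168 zmax [16.1 26.9 28.6 30.5]
-1 n 21 x [-0.5  0.3  0.7] y [-7.1 -5.2 -3.3] zmax 30.5
1 n 21 x [-0.6  0.3  1.1] y [2.5 4.4 6.4] zmax 29.1
```

```bash
python3 -m handwheel '{"fingers":[20,20,20,20,20,20,20],"linear":[[1,30,0],[3,70,0],[5,110,5],[7,145,12],[8,170,18],[8.3,178,20],[8.3,178,20]],"rotation":[[0,0,0.01],[0,0,0.02],[0,0,0.03],[0,0,0.038],[0,0,0.038],[0,0,0.038],[0,0,0.038]]}' 25
python3 - <<'E'
from h import *
deltas()
s=ctrl.read_state();print(s['finger_gap'],s['contact_force'])
P,R=tool(s);p=ctrl.get_image('wrist'); cv2.imwrite('pics/g1.png',p['color']); np.save('g1.npy',p,allow_pickle=True)
tips(p,P,R)
W=cloud(p);z=W[...,2];H,S,V=cv2.split(cv2.cvtColor(p['color'],cv2.COLOR_BGR2HSV))
m=(np.hypot(W[...,0]-.487,W[...,1]-.034)<.06)&(z>.03)&(z<.04)
print('plate z',np.median(z[m]),np.percentile(z[m],[5,95]))
rows([.4596,.0307,.06],.158)
E
python3 fit.py g1.npy
```

```text
time_s: 8.07
eef_pos: [0.4598, 0.0304, 0.1003]
tool_rot: [-0.079, 0.997, -0.0, -0.0]
contact_force: [0.5, -0.6, -1.0]
finger_gap: 0.0293
P [0.4598 0.0304 0.1003] yaw axes x [-0.987 -0.158  0.001] z [-8.e-04 -4.e-04 -1.e+00]
0.029269379657338154 [ 0.52625035 -0.60079119 -1.03080465]
n 232 zmax [15.3 27.5 29.1 30.9]
-1 n 21 x [-0.1  0.8  1.5] y [-6.9 -5.  -3.1] zmax 30.6
1 n 21 x [0.1 0.8 1.4] y [2.7 4.6 6.6] zmax 30.9
plate z 0.03426561533733788 [0.03310878 0.0353572 ]
lin mm [ 0.3  0.9 40.5] rot [-0.0005 -0.0003 -0.0003] nrm 0.001
g1.npy table z [191.7, -0.1, None]
  stand top c=(503.2,-141.2) wh=(49.5,67.0) a=11.7 n=4525 z=32.3
  plate c=(486.8,35.1) wh=(91.5,48.0) a=8.8 n=3531 z=34.3
  green c=(447.0,28.9) wh=(8.8,45.6) a=8.8 n=651 z=34.6
  red c=(528.5,47.4) wh=(5.2,1.7) a=9.6 n=18 z=34.7
  block c=(480.5,284.9) wh=(69.0,55.7) a=5.4 n=3161 z=21.7
```

View pics/g1.png

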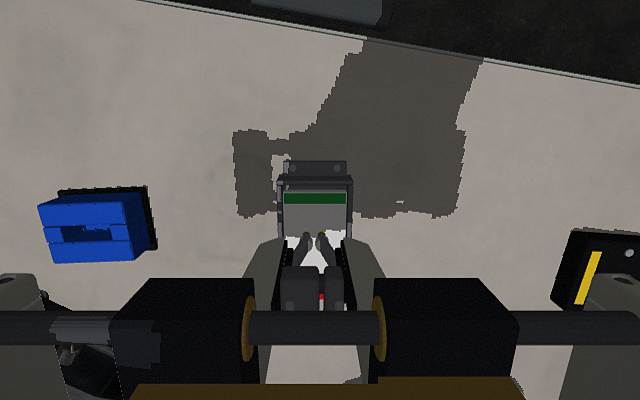

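The tips at (306,235) and (321,235) are over the plate behind the green band (row 198). Descending.

```bash
python3 -m handwheel '{"fingers":[20,20,20,20,20,20,20],"linear":[[0,1,15],[0,1,28],[0,1,33],[0,1,36],[0,1,38],[0,1,39],[0,1,39]],"rotation":[[0,0,0],[0,0,0],[0,0,0],[0,0,0],[0,0,0],[0,0,0],[0,0,0]]}' 25
python3 - <<'E'
from h import *
deltas()
s=ctrl.read_state();print(s['finger_gap'],s['contact_force'])
rows([.515,.0395,.0605],.158)
E
```

```text
time_s: 9.0
eef_pos: [0.4598, 0.0315, 0.0618]
tool_rot: [-0.079, 0.997, -0.0, 0.0]
contact_force: [-0.5, -1.4, 2.6]
finger_gap: 0.0295
P [0.4598 0.0315 0.0618] yaw axes x [-0.988 -0.157 -0.   ] z [ 3.e-04 -1.e-04 -1.e+00]
0.029467908902986943 [-0.5067356  -1.38889009  2.55987801]
lin mm [-55.8  -0.8   1.3] rot [-0.0001  0.0003  0.0001] nrm 0.0
```

```bash
python3 -m handwheel '{"fingers":[20,20,20,20,20,20,20,20,20,20,20,20,20,20,20,20,20],"linear":[[0,0,1],[0,0,1.5],[-4,0,1.5],[-8,0,1.5],[-12,0,1.5],[-16,0,1.5],[-20,0,1.5],[-24,0,1.5],[-28,0,1.5],[-32,0,1.5],[-36,-0.5,1.5],[-40,-0.5,1.5],[-44,-0.5,1.5],[-48,-0.5,1.5],[-52,-0.5,1.5],[-56,-0.5,1.5],[-56,-0.5,1.5]],"rotation":[[0,0,0],[0,0,0],[0,0,0],[0,0,0],[0,0,0],[0,0,0],[0,0,0],[0,0,0],[0,0,0],[0,0,0],[0,0,0],[0,0,0],[0,0,0],[0,0,0],[0,0,0],[0,0,0],[0,0,0]]}' 25
python3 - <<'E'
from h import *
deltas()
s=ctrl.read_state();print(s['finger_gap'],s['contact_force'])
P,R=tool(s);p=ctrl.get_image('wrist'); cv2.imwrite('pics/i1.png',p['color']);np.save('i1.npy',p,allow_pickle=True)
tips(p,P,R)
W=cloud(p);z=W[...,2]
m=(np.hypot(W[...,0]-.487,W[...,1]-.034)<.05)&(z>.02)&(z<.05)
print('plate z',np.median(z[m]))
E
```

```text
time_s: 11.12
eef_pos: [0.5159, 0.0401, 0.0602]
tool_rot: [-0.079, 0.997, 0.0, 0.001]
contact_force: [0.1, 0.4, 3.7]
finger_gap: 0.0295
P [0.5159 0.0401 0.0602] yaw axes x [-0.987 -0.158 -0.001] z [ 1.3e-03  1.0e-04 -1.0e+00]
0.029500518281565816 [0.08025683 0.42493229 3.74183204]
n 3589 zmax [30.2 31.  31.4 32.3]
-1 n 1704 x [-7.7 10.  23.6] y [-22.8 -12.3  -1.2] zmax 32.3
1 n 1701 x [-7.7  9.9 23.6] y [ 0.8 11.9 22.3] zmax 32.1
plate z 0.029827429064767114
```

View pics/i1.png

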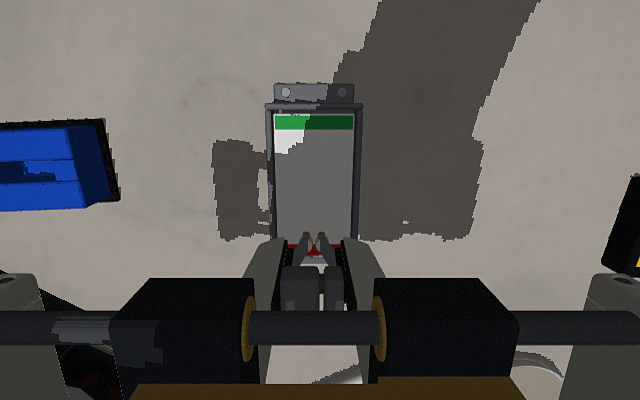

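The stroke is done: the tips at (306,236) and (321,236) are at the red band. The plate reads 29.8 mm, so it is sunk about 4.4 mm. Now I'll lift and go to look at the studs.

```bash
python3 - <<'E'
from h import *
rows([.5159,.0401,.12],.158)
rows([.445,.293,.15],.077)
E
```

```text
lin mm [ -0.1   0.  -59.8] rot [-0.0001  0.0014  0.0003] nrm 0.001
lin mm [ 30.  260.9 -89.8] rot [-0.      0.0014  0.0813] nrm 0.081
```

```bash
python3 -m handwheel '{"fingers":[20,20,20,20,20,20,20,20,20,20,20],"linear":[[0,0,-15],[0,0,-40],[2,10,-65],[6,50,-80],[11,100,-90],[17,150,-90],[23,200,-90],[28,240,-90],[30,258,-90],[30,261,-90],[30,261,-90]],"rotation":[[0,0,0],[0,0,0],[0,0,0],[0,0,0.01],[0,0,0.03],[0,0,0.05],[0,0,0.07],[0,0,0.08],[0,0,0.081],[0,0,0.081],[0,0,0.081]]}' 25
cat > studs.py <<'E'
from h import *
import sys
n=sys.argv[1]
s=ctrl.read_state();P,R=tool(s);p=ctrl.get_image('wrist'); np.save(n+'.npy',p,allow_pickle=True)
cv2.imwrite(f'pics/{n}.png',p['color'])
print('t',s['time_s'],'gap',s['finger_gap'],'F',np.round(s['contact_force'],2)); deltas()
u0,v0=proj(p,[[.481,.2928,.034]])[0]; print('studs px',u0,v0)
x0=int(np.clip(u0-80,0,480)); y0=int(np.clip(v0-60,0,280))
cv2.imwrite(f'pics/{n}z.png',cv2.resize(p['color'][y0:y0+120,x0:x0+160],None,fx=5,fy=5,interpolation=cv2.INTER_CUBIC)); print('crop',x0,y0)
W=cloud(p);z=W[...,2];k=np.hypot(W[...,0]-.481,W[...,1]-.2928)<.02
m=(k&(z>.028)&(z<.04)).astype(np.uint8)
nn,l,st,c=cv2.connectedComponentsWithStats(m)
for i in range(1,nn):
    if st[i,4]>8:
        pts=W[l==i]; r=cv2.minEnclosingCircle((pts[:,:2]*1000).astype(np.float32)); print('stud',st[i,4],(pts.mean(0)*1000).round(1),'circ',np.round(r[0],1),round(r[1],1))
tips(p,P,R)
E
python3 studs.py j1; python3 fit.py j1.npy | grep -E 'block|studs|table'
```

```text
time_s: 12.55
eef_pos: [0.4449, 0.2915, 0.1503]
tool_rot: [-0.038, 0.999, -0.0, 0.0]
contact_force: [0.0, 0.3, -0.8]
finger_gap: 0.0295
t 12.55 gap 0.02952297081709941 F [ 0.02  0.34 -0.81]
P [0.4449 0.2912 0.1503] yaw axes x [-0.997 -0.075 -0.   ] z [ 1.e-04 -6.e-04 -1.e+00]
studs px 312.4657461960086 233.43864776194982
crop 232 173
stud 58 [479.  286.5  32.7] circ [481.2 286.6] 4.8
stud 58 [477.8 299.9  33. ] circ [479.9 300.4] 4.9
n 234 zmax [15.2 27.2 29.3 31.2]
-1 n 21 x [-0.1  0.7  1.3] y [-7.1 -5.1 -3.2] zmax 31.1
1 n 20 x [-0.1  0.9  1.3] y [2.6 4.5 6.4] zmax 31.2
j1.npy table z [None, 0.3, -0.1]
  block c=(480.4,293.5) wh=(69.6,70.1) a=4.9 n=3487 z=22.3
  studs c=(480.1,293.2) wh=(7.9,22.6) a=5.6 n=108 z=33.8
```

View pics/j1.png

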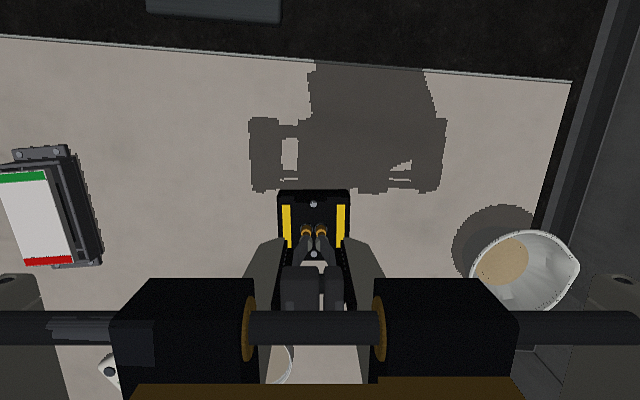

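View pics/j1z.png

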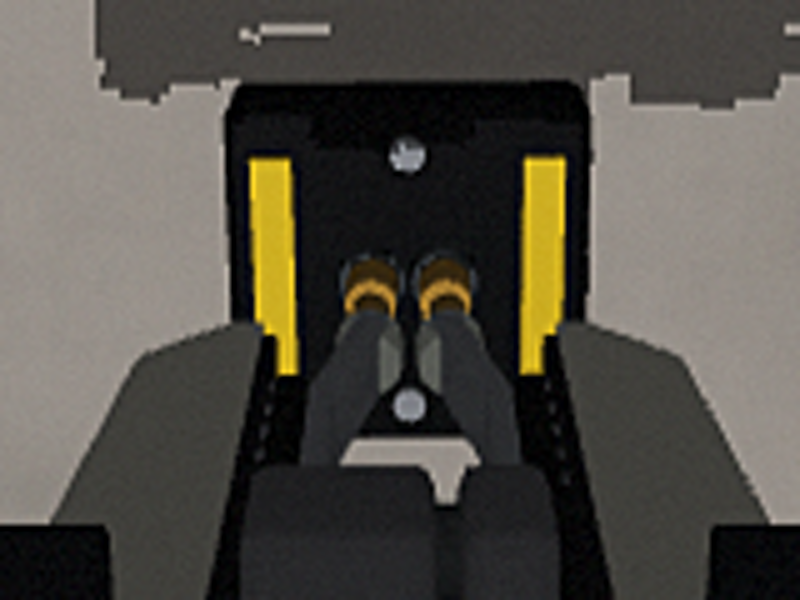

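The tips at about (305,231) and (320,231) are seen just above the two studs, and the dish and mortar are clear. I'm opening to the marked gap here in the air.

```bash
python3 -m handwheel '{"fingers":[31,32,33,33.5,33.5,33.5],"linear":[[0,0,0],[0,0,0],[0,0,0],[0,0,0],[0,0,0],[0,0,0]],"rotation":[[0,0,0],[0,0,0],[0,0,0],[0,0,0],[0,0,0],[0,0,0]]}' 25
python3 studs.py j2
python3 - <<'E'
from h import *
rows([.4799,.2934,.085],.08)
E
```

```text
time_s: 13.35
eef_pos: [0.4443, 0.293, 0.1501]
tool_rot: [-0.039, 0.999, -0.0, 0.0]
contact_force: [0.0, -0.2, -1.5]
finger_gap: 0.0343
t 13.35 gap 0.03434544936964979 F [ 0.02 -0.23 -1.47]
P [0.4443 0.293  0.1501] yaw axes x [-0.997 -0.077  0.   ] z [-0.e+00 -1.e-04 -1.e+00]
studs px 310.65803661280603 233.9571689533317
crop 230 173
stud 56 [478.9 287.3  32.7] circ [481.1 286.6] 4.8
stud 79 [479.  299.4  33.3] circ [480.3 300.2] 5.0
n 226 zmax [15.3 27.4 29.3 30.6]
-1 n 21 x [-0.2  0.9  1.4] y [-9.6 -7.1 -5.1] zmax 30.3
1 n 22 x [-0.2  0.9  1.2] y [4.6 6.4 8.5] zmax 30.6
lin mm [-35.5  -2.3  65.1] rot [-0.0001 -0.0001 -0.0027] nrm 0.003
```

View pics/j2z.png

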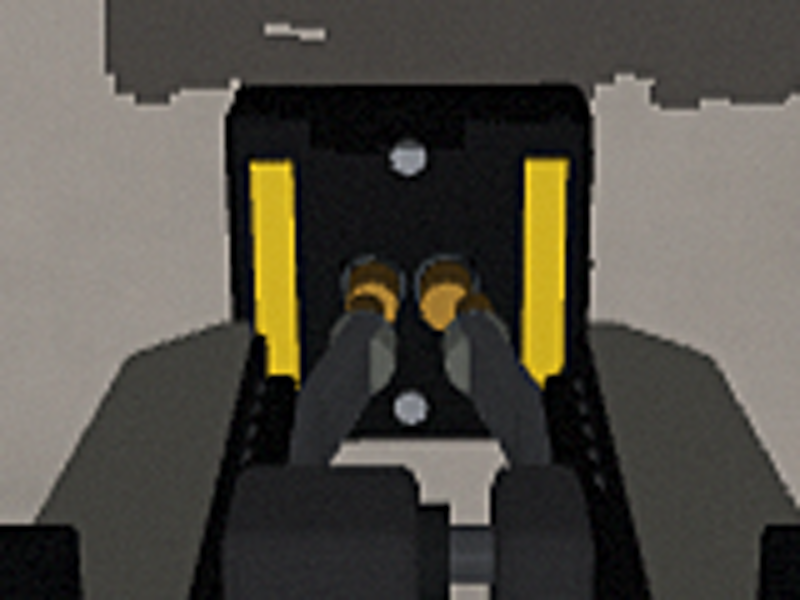

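```bash
python3 -m handwheel '{"fingers":[33.5,33.5,33.5,33.5,33.5,33.5],"linear":[[-12,-1,15],[-24,-2,35],[-33,-2.3,52],[-35.5,-2.3,63],[-35.5,-2.3,65],[-35.5,-2.3,65]],"rotation":[[0,0,0],[0,0,0],[0,0,-0.002],[0,0,-0.003],[0,0,-0.003],[0,0,-0.003]]}' 25
python3 studs.py k1
python3 - <<'E'
from h import *
rows([.4799,.2934,.0605],.08)
q=ctrl.get_image('scene'); u,v=proj(q,[[.481,.293,.05]])[0]; u,v=int(u),int(v); print(u,v)
cv2.imwrite('pics/k2.png',cv2.resize(q['color'][v-60:v+60,u-80:u+80],None,fx=5,fy=5,interpolation=cv2.INTER_CUBIC))
E
```

```text
time_s: 14.15
eef_pos: [0.4797, 0.2934, 0.0852]
tool_rot: [-0.04, 0.999, -0.0, -0.0]
contact_force: [0.2, -0.4, -0.1]
finger_gap: 0.034
t 14.15 gap 0.03400258920082579 F [ 0.18 -0.41 -0.09]
P [0.4798 0.2935 0.0855] yaw axes x [-0.997 -0.08  -0.   ] z [ 2.e-04  3.e-04 -1.e+00]
studs px 312.9487656461074 223.19969195425008
crop 232 163
stud 176 [480.7 286.6  33.5] circ [481.4 286.9] 5.1
stud 172 [479.6 300.4  33.6] circ [480.2 300.6] 5.0
n 232 zmax [15.  27.3 29.4 30.1]
-1 n 21 x [-0.3  0.8  1.3] y [-9.5 -7.  -5.1] zmax 29.6
1 n 22 x [-0.3  0.8  1.4] y [4.6 6.5 8.5] zmax 30.1
lin mm [-0.1 -0.1 25. ] rot [0.0003 0.0003 0.0004] nrm 0.001
240 205
```

View pics/k1z.png

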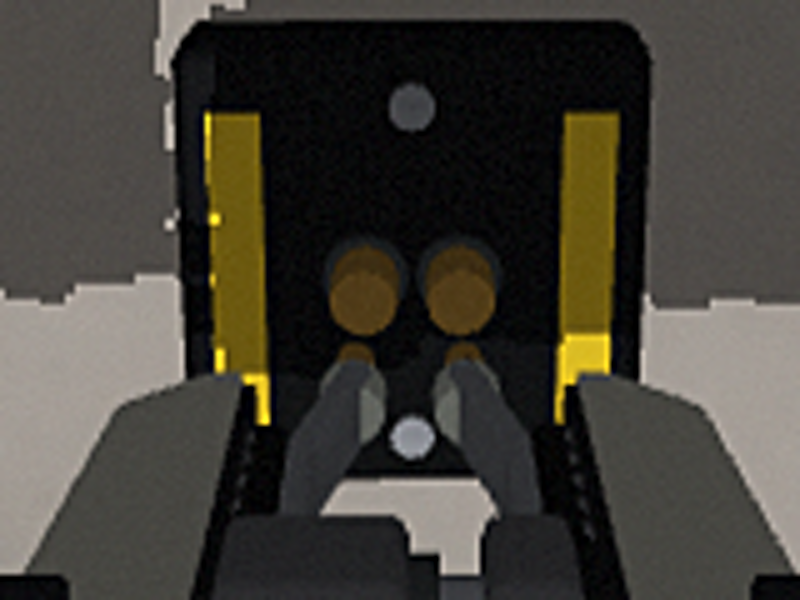

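View pics/k2.png

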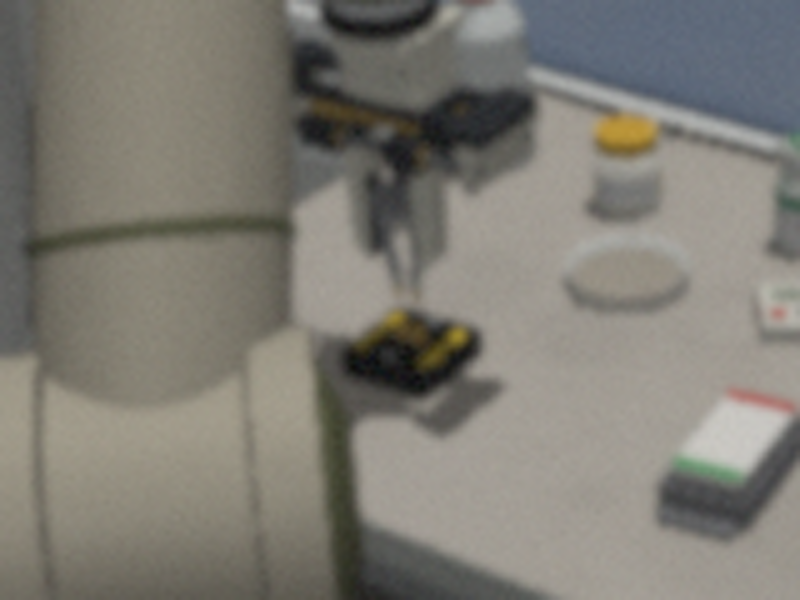

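The tips at (303,233) and (325,233) are just robot-side in the image of the stud tops at (305,223) and (324,223). That is the parallax expected from 20 mm above. I'll apply a sub-millimetre correction and press.

```bash
python3 -m handwheel '{"fingers":[33.5,33.5,33.5,33.5,33.5,33.5,33.5,33.5],"linear":[[0.3,0.3,10],[0.4,0.4,18],[0.4,0.4,21],[0.4,0.4,23],[0.4,0.4,24.5],[0.4,0.4,25],[0.4,0.4,25],[0.4,0.4,25]],"rotation":[[0,0,0],[0,0,0],[0,0,0],[0,0,0],[0,0,0],[0,0,0],[0,0,0],[0,0,0]]}' 25
python3 studs.py m1
python3 - <<'E'
from h import *
p=load('m1.npy');W=cloud(p);z=W[...,2];H,S,V=cv2.split(cv2.cvtColor(p['color'],cv2.COLOR_BGR2HSV))
for y in (286.3,300.2):
    m=(np.hypot(W[...,0]-.481,W[...,1]-y/1000)<.007)&(z>.02)&(z<.036); print(y,m.sum(),np.percentile(z[m],[10,50,90]).round(4) if m.sum() else '')
E
```

```text
time_s: 15.25
eef_pos: [0.4794, 0.2938, 0.0603]
tool_rot: [-0.04, 0.999, 0.0, -0.0]
contact_force: [-3.0, -0.8, 4.8]
finger_gap: 0.0339
t 15.25 gap 0.03390565657947547 F [-3.   -0.77  4.78]
P [0.4794 0.2937 0.0602] yaw axes x [-0.997 -0.08   0.   ] z [-0.  0. -1.]
studs px 312.25815042841873 237.32330605526374
crop 232 177
stud 105 [479.3 286.7  30.6] circ [481.3 286.6] 4.9
stud 109 [478.2 300.2  30.6] circ [480.1 300.5] 4.9
n 463 zmax [29.7 34.  35.8 36. ]
-1 n 116 x [-2.5  1.3  4.1] y [-11.8  -6.8  -2.6] zmax 36.0
1 n 107 x [-2.6  1.6 13.6] y [ 1.6  5.9 10.6] zmax 35.9
286.3 272 [0.022  0.0244 0.0305]
300.2 255 [0.0221 0.0251 0.0307]
```

View pics/m1z.png

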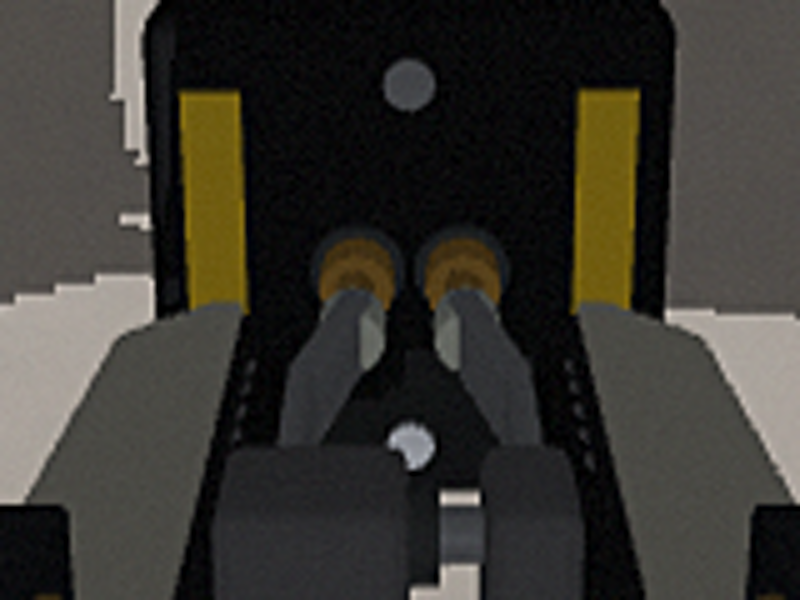

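Both studs read about 30.5 mm, so they are sunk about 3.4 mm, with a tip on each. There is an odd −3 N in x, so I'll let it settle and look closer at where the tips sit.

```bash
python3 -m handwheel '{"fingers":[33.5,33.5,33.5,33.5],"linear":[[0,0,0],[0,0,0],[0,0,0],[0,0,0]],"rotation":[[0,0,0],[0,0,0],[0,0,0],[0,0,0]]}' 25
python3 - <<'E'
from h import *
s=ctrl.read_state();print(s['finger_gap'],np.round(s['contact_force'],2),np.round(s['wrist_torque'],2)); deltas()
p=ctrl.get_image('wrist')
c=p['color'][215:250,290:340].astype(float)*2.2; cv2.imwrite('pics/n1.png',cv2.resize(np.clip(c,0,255).astype(np.uint8),None,fx=16,fy=16,interpolation=cv2.INTER_NEAREST))
s=ctrl.read_state();print(s['finger_gap'],np.round(s['contact_force'],2))
E
```

```text
time_s: 15.8
eef_pos: [0.4795, 0.2937, 0.0601]
tool_rot: [-0.04, 0.999, -0.0, 0.0]
contact_force: [-2.7, -0.3, 3.7]
finger_gap: 0.0344
0.03444701967515648 [-2.72 -0.26  3.72] [-0.09  0.65  0.02]
P [0.4795 0.2937 0.0601] yaw axes x [-0.997 -0.08  -0.   ] z [ 0. -0. -1.]
0.033879858280337835 [-1.93  0.62  4.4 ]
```

View pics/n1.png

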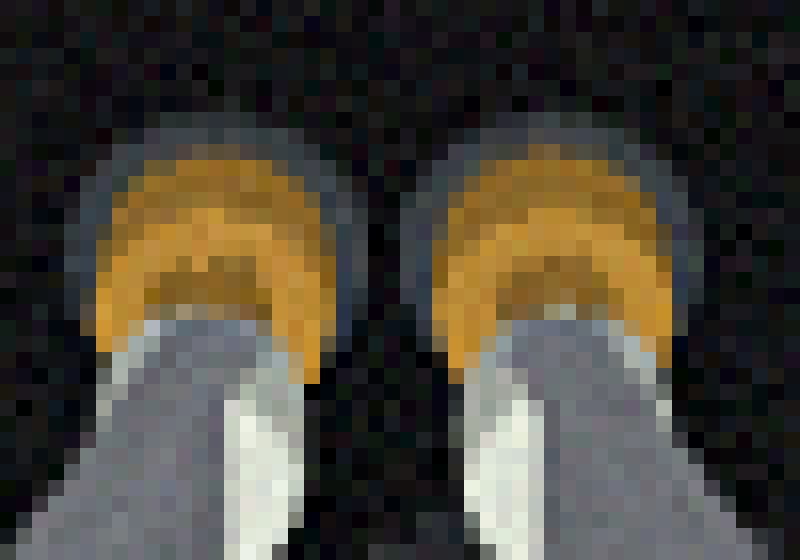

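Each tip sits centred on its stud: 0.3 mm outward and about 0 mm along x. Sink is about half way and everything is steady, so I'm handing in.

```bash
python3 - <<'E'
from h import *
print(ctrl.finish_job())
s=ctrl.read_state();print(s['time_s'],s['finger_gap'],np.round(s['contact_force'],2),s['eef_pos'])
E
```

```text
the job is handed in; nothing more can be done
None
the job is handed in; nothing more can be done
```

I took the tweezers from the stand, cleaned both tips in one stroke from green to red, and handed in at about 15.9 s while holding the tips on the two studs. No verdict was reported.

- **Stroke:** I gripped the tweezers at their stop with 25 N. I measured the plate only at the two ends. It was sunk about 3.2 mm at the first touch on the green end, before I pressed a little further for the stroke. It was about 4.4 mm down at the red end, with about 4.8 N on the tips.
- **Tips on the studs:**
  - **Position:** each tip is within about 0.3 mm of its stud's centre in the picture, and the tip gap is about 14.6 mm by that picture. Depth readings just before pressing gave 13.5 mm. Both are inside 12 to 16 mm.
  - **Press:** both studs are sunk about 3.4 mm, with roughly 5 N in total.
  - **Finger opening:** it read about 34 mm, steady within 0.6 mm.
- **Bystanders:** the arm passed well above them and nothing was touched in the pictures I took. I did not measure their positions again at the end.

One reading was odd: a sideways force of about 2 to 3 N in −x while pressing on the studs. I took it to be friction at the tips and left it, since the pose and gap were steady.

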